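# Stroke-test two dosing syringes and reject the sticking one

## Robot

A 6-joint arm with a two-finger parallel gripper is mounted at the origin on the work surface. World frame = base frame: x ahead of the robot, y to its left, z up, the work surface at z = 0. Lengths are in mm, angles in rad, forces in N, time in s.
With the tool pointing down it reaches from about 400 to 825 mm from the base axis. Payload 7 kg.
Tool frame: the origin (TCP) lies midway between the tips of the shut fingers; the grasp point (between the pads) lies 19 mm behind it (r.grip_point_offset is the distance from the TCP to the grasp point, in mm); z points along the fingers, y is the direction in which the jaws open and shut (so a half turn about z gives the same grasp; the last joint's range is limited). The gripper opens to 88 mm and grips with 3 to 60 N. Pads are 19 mm wide; open, the fingers measure 130 mm over their backs; the gripper's body (78 mm by 193 mm) begins 47 mm behind the grasp point.
Start: joints at [1.411, 0.359, 0.012, 0, -1.224, -0.288], TCP at [292.269, 608.419, 226.561] pointing down, gripper open.
Joint ranges: [-3.07, 3.07], [-1.43, 2.12], [-1.02, 1.25], [-3.03, 1.67], [-3.05, -0], [-3.03, 3.03]. Speed limits (rad/s): [2.39, 2.39, 3.01, 3.14, 3.14, 3.14].

## Interface

Orientations are given as a unit quaternion [x, y, z, w].
In Python, from station import r gives the robot as it stands.
- The arm moves only by the shell command python3 -m inch 'ROWS' [OPENING]. ROWS is JSON, a list of rows, each a list of 6 numbers: the shift along the tool's x, y, z in cm, then the turn, a rotation vector about the tool's x, y, z in degrees. In form: [[dx, dy, dz, wx, wy, wz], ...]. A call has 1 to 10 rows; each row shifts and turns the pose as measured when the row begins, along the tool's axes as they then stand; what a row does not reach is not made up. A row lasts 1/8 s, in which the tool goes at most 62.5 mm and 10.7 degrees, less where a joint would pass 70% of its speed; a pose out of reach is approached as far as the arm can. A call with a gripper value outside its range is refused whole. OPENING is the opening, from 0 (shut) to 1 (fully open), set as the call begins (- or left out, the last holds). The fingers move at their own pace and stop on an object; the grip force is fixed at half the most. Time passes only in rows, so rows that do not move let the fingers close. It gives the time, the measured TCP pose, the force and the opening at its end, in the units of the state.
- r.observe(): the state, without advancing time (a new reading comes with each control period).
- r.camera(name): name is "scene" or "side" or "wrist"; returns a dict with "image" (420x560x3 uint8, red, green, blue), "depth" (420x560 float32, mm along the optical axis (not along the pixel's ray), 0 where there is no reading), "vfov" (degrees; the focal length in pixels is half the picture's height over the tangent of half this angle, whatever the lens; pixels are square), "cx", "cy" (the principal point, pixels), "xyz" and "orientation" of the camera in the world. Camera axes: x right, y up, looking along -z (the intrinsics and any distortion apply to the point x, -y, -z); pixel columns grow to the right and rows downward; lengths in mm; the calibration is good to about 2 mm. A picture is of the moment at which its call begins.
- r.close_job(): hands the job in, once; it reports no verdict.
Trained networks look in the newest picture that a camera, given by its name, has taken for a name from the list of things; names that differ only in an ending like _2 or _b are one class to them, and where a whole thing is asked for, a point or a joint stands for the part that bears it (a point fixed in the world has none). Each returns a list of dicts, best first, with "score" (0 to 1); they miss things now and then, are a little off and sometimes report something else, mostly with a low value. They report only what shows in the picture. A call takes as long as a camera call. They do not tell look-alikes from the thing itself.
- r.find_in(label, camera): "extent" ([left, top, width, height] in pixels, round what is visible of it).
- r.tip_of(label, camera): "uv" ([column, row] in pixels: a listed point, or the origin of a listed thing).
The state is a dict: "t": time; "qpos": joint angles; "dq": joint speeds; "joint_torque": joint torques, N m; "tool_pos": TCP position; "ee_rot": TCP orientation; "force": force on the tool from outside, world axes, zero at the start; "moment": the same for the moment, N m; "gripper_width": finger opening in mm.
Only numpy, scipy, OpenCV 4.12 (cv2) and the standard library are available. Lean on these libraries where they do the work, as an engineer would, in place of code of your own. Each camera call takes 0.05 s, during which the arm holds its last target.

## Task

Two dosing syringes stand in the grey rack with their plungers drawn out. Press each plunger down, with the syringe in the rack, as far as it will go: one runs fully home, the other sticks after a short way. Then lift the sticking syringe out of the rack, stand or lean it inside the open steel pot and let go, leaving the good one in its hole with the plunger fully home.

Things in the scene. Friction and masses are not known exactly. Their poses are not given: they have to be found in the camera images.
- syringe_a_collar (a point): One of two look-alike loose syringes (80 g): centre of its grey gripping collar (30 mm diameter, 16 mm tall), 96 mm above the table in the rack. Below, a white barrel 22 mm wide, its flat foot 88 mm under this point. Above, a rod with a white thumb disc (30 mm wide, 4 mm thick), its top 37 mm above this point when drawn out. z is up, x across the rack's row, y along it.
- plunger_a (a joint): Plunger travel of that syringe, m: 0 drawn out, growing as pressed. Slides down with about 3 N and stays where left. A good one travels 25 mm, till the disc meets the collar (disc top then 12 mm above the collar's centre); a sticking one stops dead after about 7 mm. 8 to 15 N is ample to reach either stop. Exactly one of the two sticks.
- syringe_b_collar (a point): The other syringe: same shape, same point and axes. Either syringe may stand in any of the rack's four holes.
- plunger_b (a joint): Plunger travel of that other syringe, as for plunger_a.
- rack: Fixed grey rack, origin at the centre of its underside: 64 mm (x, across) by 280 mm (y, along the row) by 48 mm high. One row of four holes 70 mm apart, 25 mm wide, 40 mm deep. Two hold the syringes, two hold slimmer capped tubes with tops under 85 mm above the table. Grip a syringe's collar from above with the fingers closing across the row.
- pot: Round open stainless-steel pot fixed to the bench, on the robot's side of the rack: 90 mm outer diameter, 55 mm high, wall 4 mm, floor 5 mm thick. Origin at the centre of its underside.
There are look-alikes about, which are no part of the job. Leave any yellow look-alike of the part that bears syringe_a_collar alone.

How it is judged (in metres and radians):
On the way, in this order (a step that is already met when the one before it is completed fails the run):
1. both plungers have been pressed as far as they go, the syringes in their holes (value of joint plunger_a above 0.022 m and value of joint plunger_b above 0.005 m and distance of each of syringe_a_collar, syringe_b_collar from where it was at the start of the episode below 0.02 m), for 0.1 s.
2. the sticking syringe is in the steel pot (horizontal distance between syringe_b_collar and pot below 0.05 m and height (world z) of syringe_b_collar below 0.108 m), for 0.2 s.
At the end, for the whole second after the job is handed in: The sticking syringe stands or leans, plunger up, at rest inside the steel pot (collar centre within 50 mm of the pot's axis and less than 108 mm above the table, leaning under 57 degrees); the good syringe is still in its hole (moved under 15 mm) with its plunger home (over 22 mm of 25 mm) (all of step 2 and angle between syringe_b_collar's own z axis and vertical below 1 rad and linear speed of syringe_b below 0.03 m/s and distance of syringe_a_collar from where it was at the start of the episode below 0.015 m and value of joint plunger_a above 0.022 m); the robot touches nothing.
It also fails if it takes over 51 s, if anything falls off the work surface, if the arm or the gripper's body presses on something with over 40 N, if the wrist force passes 120 N, or if a joint passes its speed limit or range.

## Working session

There is one attempt and no reset: what is moved stays moved. The work goes in short steps, Python scripts to look and compute and a shell command to move; the robot and the scene stay as the last step left them, time stands still between calls to the robot, and variables do not carry over. Pictures are saved under pics/ and viewed, and the job is handed in when it is done.

```bash
ls; mkdir -p pics
cat > h.py <<'E'
import numpy as np, cv2
from station import r
from scipy.spatial.transform import Rotation as R
def snap(cam,fn):
    c=r.camera(cam); cv2.imwrite('pics/'+fn,c['image'][:,:,::-1]); np.savez('pics/'+fn+'.npz',**{k:np.array(v) for k,v in c.items()}); return c
def load(fn):
    d=np.load('pics/'+fn+'.npz',allow_pickle=True); return {k:d[k] for k in d.files}
def ray(c,u,v):
    f=210/np.tan(np.radians(float(c['vfov']))/2)
    d=np.array([(u-c['cx'])/f,-(v-c['cy'])/f,-1.0])
    return np.array(c['xyz']),R.from_quat(c['orientation']).as_matrix()@d
def pt(c,u,v,w=0):
    o,d=ray(c,u,v); z=np.median(c['depth'][int(v)-w:int(v)+w+1,int(u)-w:int(u)+w+1]); return o+d*z
def atz(c,u,v,z):
    o,d=ray(c,u,v); return o+d*(z-o[2])/d[2]
def tri(c1,p1,c2,p2):
    A=[];b=[]
    M=np.zeros((3,3));B=np.zeros(3)
    for c,p in((c1,p1),(c2,p2)):
        o,d=ray(c,*p);d=d/np.linalg.norm(d);P=np.eye(3)-np.outer(d,d);M+=P;B+=P@o
    return np.linalg.solve(M,B)
E
python3 - <<'E'
from h import *
for n in('scene','side','wrist'):
    c=snap(n,n+'0.png')
    print(n,c['vfov'],c['cx'],c['cy'],c['xyz'],c['orientation'],[k for k in c])
    for l in('syringe_a_collar','plunger_a','rack','pot'):
        print(l,[(np.round(x['extent']),round(x['score'],2)) for x in r.find_in(l,n)])
        try: print('  tip',[(np.round(x['uv']),round(x['score'],2)) for x in r.tip_of(l,n)])
        except Exception as e: print(e)
print(r.observe())
E
```

```text
pics
scene 50.661180086857065 282.8256136314086 208.12691848140014 [1006.11466111  444.82737687  623.60985286] [0.16147167 0.37930874 0.83234874 0.3704691 ] ['image', 'depth', 'vfov', 'cx', 'cy', 'xyz', 'orientation']
syringe_a_collar [(array([251., 152.,  12.,  50.]), 0.85), (array([196., 166.,  17.,  41.]), 0.66)]
  tip [(array([257., 165.]), 0.66), (array([206., 183.]), 0.6)]
plunger_a [(array([195., 164.,  12.,  16.]), 0.73), (array([287., 209.,  20.,  16.]), 0.71), (array([245., 150.,  17.,  16.]), 0.68)]
it knows: pot, rack, syringe_a_collar, syringe_b_collar
rack [(array([188., 191., 135.,  93.]), 0.85)]
  tip [(array([253., 240.]), 0.65)]
pot [(array([383., 221.,  57.,  56.]), 0.63)]
  tip [(array([402., 258.]), 0.85)]
side 42.16184231908588 279.12938123150826 212.12262313361168 [ 251.69020519 -650.58006879  515.26789989] [ 0.49134571 -0.10959438 -0.19307576  0.84219369] ['image', 'depth', 'vfov', 'cx', 'cy', 'xyz', 'orientation']
syringe_a_collar [(array([264., 236.,  22.,  83.]), 0.83), (array([342., 225.,  22.,  57.]), 0.61)]
  tip [(array([274., 263.]), 0.9), (array([353.
[... 687 characters left out ...]
 []
  tip []
pot []
  tip []
{'t': 1.2, 'qpos': array([ 1.41106703e+00,  3.58575501e-01,  1.19451982e-02, -2.28168333e-05,
       -1.22409025e+00, -2.88086484e-01]), 'dq': array([ 0.00182051,  0.00209645,  0.0011664 , -0.00035946,  0.00100826,
       -0.00012811]), 'joint_torque': array([ 1.53052362e-03, -5.82397664e+01,  2.93301523e+01,  7.00289324e+00,
        1.24656074e-02, -2.26631420e-05]), 'tool_pos': array([292.28496088, 608.43643154, 226.59269076]), 'ee_rot': array([ 9.75036321e-01, -2.22045427e-01, -1.31373771e-05, -3.71188591e-05]), 'force': array([ 0.54156229, -0.62020102,  0.38781444]), 'moment': array([-0.01783051, -0.01392938, -0.01964855]), 'gripper_width': 87.44267828940296}
```

View pics/scene0.png

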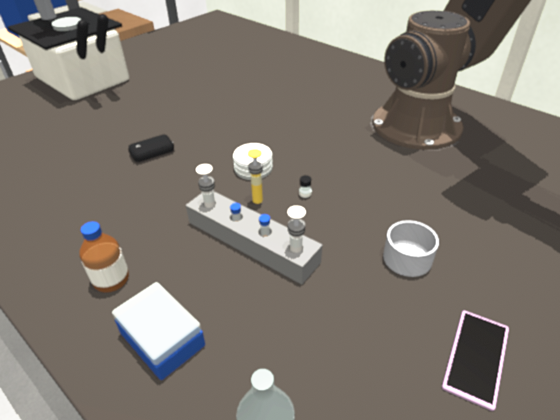

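View pics/side0.png

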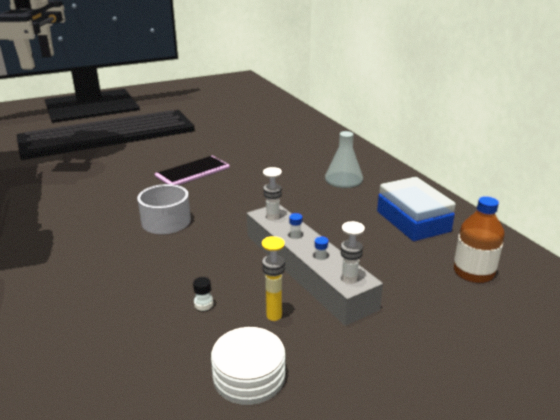

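Run:
```python
import cv2
a=cv2.imread('pics/scene0.png')[130:300,160:460];b=cv2.imread('pics/side0.png')[150:340,120:400]
cv2.imwrite('pics/c1.png',cv2.resize(a,(795,450),interpolation=cv2.INTER_CUBIC))
cv2.imwrite('pics/c2.png',cv2.resize(b,(784,532),interpolation=cv2.INTER_CUBIC))
```

```text
(no output)
```

View pics/c1.png

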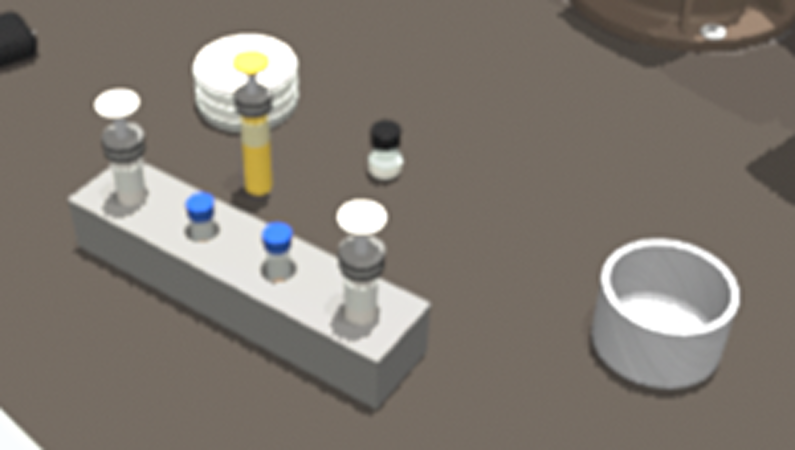

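View pics/c2.png

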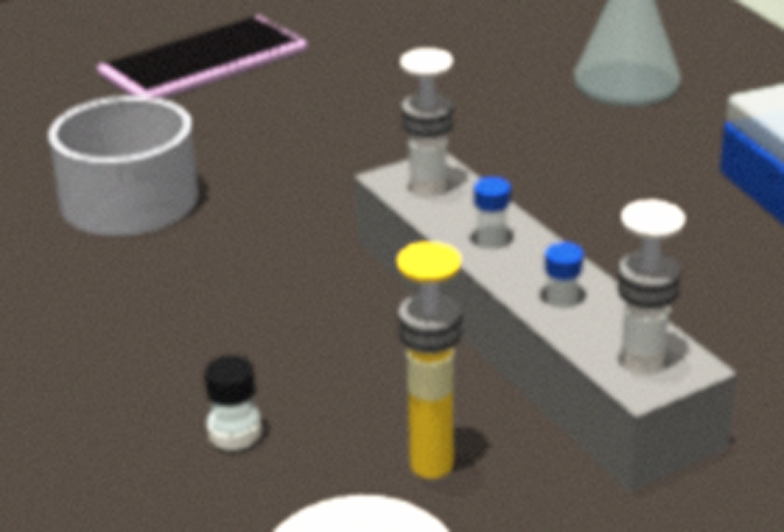

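Run:
```python
from h import *
s=load('scene0.png');d=load('side0.png')
P={'N_disc':((204.2,168.9),(353.2,227.9)),'F_disc':((296.2,211.9),(272.1,171.8)),
'N_collar':((206.8,183.2),(352,250)),'F_collar':((296.6,227),(272.3,191)),'Y_disc':((254.7,153.5),(273.4,243.3))}
for k,(a,b) in P.items():
    print(k,np.round(tri(s,a,d,b),1),np.round(pt(s,*a,1),1),np.round(pt(d,*b,1),1))
# pot: rim points at z 55
for c,n in((s,'scene'),(d,'side')):
    dep=c['depth']; h,w=dep.shape
    f=210/np.tan(np.radians(float(c['vfov']))/2)
    v,u=np.mgrid[:h,:w]
    D=np.stack([(u-c['cx'])/f,-(v-c['cy'])/f,-np.ones_like(u,float)],-1)*dep[...,None]
    W=D@R.from_quat(c['orientation']).as_matrix().T+c['xyz']
    bx=(383,221,57,56) if n=='scene' else (138,185,54,49)
    m=np.zeros_like(dep,bool);m[bx[1]-5:bx[1]+bx[3]+5,bx[0]-5:bx[0]+bx[2]+5]=1
    q=W[m&(W[...,2]>48)&(W[...,2]<60)]
    A=np.c_[2*q[:,:2],np.ones(len(q))];x=np.linalg.lstsq(A,(q[:,:2]**2).sum(1),rcond=None)[0]
    print(n,'pot',x[:2],np.sqrt(x[2]+x[0]**2+x[1]**2),q[:,2].max(),len(q), q.min(0),q.max(0))
    m[:]=0
    bx=(188,191,135,93) if n=='scene' else (248,209,134,116)
    m[bx[1]:bx[1]+bx[3],bx[0]:bx[0]+bx[2]]=1
    q=W[m&(W[...,2]>44)&(W[...,2]<52)][:,:2].astype(np.float32)
    print('rack',cv2.minAreaRect(q),np.median(W[m&(W[...,2]>44)&(W[...,2]<52)][:,2]))
```

```text
N_disc [ 613.  -122.6  131.8] [ 611.2 -122.8  130.9] [ 613.6 -124.2  132.4]
F_disc [589.8  86.5 132.1] [589.1  86.9 132.2] [589.7  84.4 132.8]
N_collar [ 612.3 -123.5   96.8] [ 616.2 -114.6  104.1] [ 607.5 -134.   104.2]
F_collar [589.3  86.7  96.9] [593.5  91.9 103.9] [584.6  73.4 103.7]
Y_disc [505.6 -96.7 122.8] [505.  -95.6 123.5] [ 504.5 -102.2  125.9]
scene pot [439.00962187 232.09977627] 42.76715939277455 57.155730064148656 491 [392.91401331 186.68516636  48.00120443] [484.00792669 276.71539133  57.15573006]
rack ((602.12939453125, -17.953262329101562), (67.50537109375, 281.9905090332031), 6.414335250854492) 47.74769295019428
side pot [437.5586712  227.86504102] 42.82597671483242 57.64014901295599 491 [393.34261085 181.460694    48.0154929 ] [482.74220601 274.38707286  57.64014901]
rack ((560.4205932617188, -23.922103881835938), (149.49722290039062, 283.71954345703125), 6.0053391456604) 48.40974971476032
```

```bash
cat >> h.py <<'E'
def plan(x,y,z,yaw=186.3,n=None):
    o=r.observe();p=np.array(o['tool_pos']);M=R.from_quat(o['ee_rot'])
    a=np.radians(yaw);ty=np.array([np.cos(a),np.sin(a),0]);tz=np.array([0,0,-1.]);T=R.from_matrix(np.c_[np.cross(ty,tz),ty,tz])
    w=(T*M.inv()).as_rotvec();d=np.array([x,y,z])-p
    n=n or int(np.ceil(max(np.linalg.norm(d)/60,np.degrees(np.linalg.norm(w))/10,1)))
    print('t',round(o['t'],2),'pos',np.round(p,1),'F',np.round(o['force'],1),'grip',round(o['gripper_width'],1),'d',np.round(d,1),'rot',np.round(np.degrees(w),2),'n',n)
    for i in range(n):
        Mi=R.from_rotvec(w*i/n)*M
        print(np.round(np.r_[Mi.inv().apply(d/n)/10,np.degrees(Mi.inv().apply(w/n))],2).tolist())
E
python3 -c "
from h import *
plan(589.5,86.5,190)"
```

```text
t 1.2 pos [292.3 608.4 226.6] F [ 0.5 -0.6  0.4] grip 87.4 d [ 297.2 -521.9  -36.6] rot [ -0.     0.   -58.04] n 11
[4.49, 3.11, 0.33, -0.0, 0.0, 5.28]
[4.76, 2.68, 0.33, -0.0, 0.0, 5.28]
[4.98, 2.23, 0.33, -0.0, 0.0, 5.28]
[5.17, 1.76, 0.33, -0.0, 0.0, 5.28]
[5.31, 1.28, 0.33, -0.0, 0.0, 5.28]
[5.4, 0.79, 0.33, -0.0, 0.0, 5.28]
[5.45, 0.29, 0.33, -0.0, 0.0, 5.28]
[5.46, -0.21, 0.33, -0.0, 0.0, 5.28]
[5.41, -0.72, 0.33, -0.0, 0.0, 5.28]
[5.32, -1.21, 0.33, -0.0, 0.0, 5.28]
[5.19, -1.69, 0.33, -0.0, 0.0, 5.28]
```

What could be mistaken for the syringes:
- White-disc syringe N: scene (204,169), side (353,228).
- White-disc syringe F: scene (296,212), side (272,172).
- Yellow look-alike, standing free of the rack: scene (255,155), side (273,243). I'll leave this one alone.
- Blue-capped tubes: scene (236,209) and (265,220).

The crops confirm that the two white-disc syringes, in the rack's end holes, are the ones to press. The pot is at scene (410,248). I'll press F first.

```bash
python3 -m inch '[[4.5,3.1,0.3,0,0,5.3],[4.8,2.7,0.3,0,0,5.3],[5,2.2,0.3,0,0,5.3],[5.2,1.8,0.3,0,0,5.3],[5.3,1.3,0.3,0,0,5.3],[5.4,0.8,0.3,0,0,5.3],[5.5,0.3,0.3,0,0,5.3],[5.5,-0.2,0.3,0,0,5.3],[5.4,-0.7,0.3,0,0,5.3]]' 0; python3 -c "
from h import *
snap('wrist','w1.png')
plan(589.5,86.5,170)"
```

```text
t: 2.33
tool_pos: [536.6, 168.0, 199.7]
ee_rot: [0.796, -0.605, 0.001, -0.002]
force: [0.9, 0.9, 0.3]
gripper_width: 3.8
t 2.38 pos [538.1 163.3 199.2] F [ 2.2 -3.6  0.6] grip 1.9 d [ 51.4 -76.8 -29.2] rot [-0.03  0.16 -8.82] n 2
[4.38, -1.48, 1.46, -0.08, 0.01, 4.41]
[4.25, -1.81, 1.46, -0.08, 0.01, 4.41]
```

View pics/w1.png

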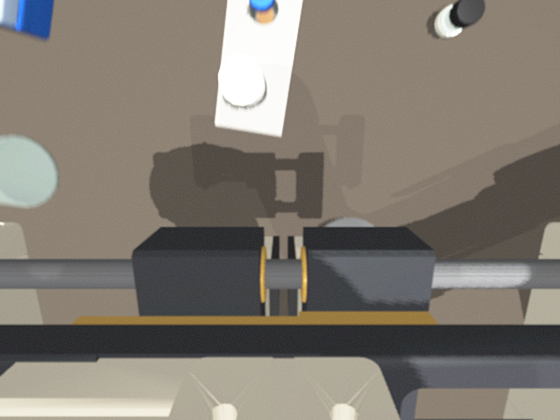

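The wrist picture shows F's white disc at about (242,83), at the near end of the rack, with a blue cap at (262,5) beyond it.

```bash
python3 -c "
from h import *
c=load('w1.png');print(atz(c,242,83,133),pt(c,242,83,2))"
python3 -m inch '[[4.3,-1.5,1.3,0,0,4.4],[4.2,-1.8,1.3,0,0,4.4],[0,0,0,0,0,0]]';python3 -c "
from h import *
plan(589.5,86.5,145)"
```

```text
[588.35079621  85.98499044 133.        ] [588.43920167  85.9417011  132.42152052]
t: 2.75
tool_pos: [591.7, 83.6, 173.0]
ee_rot: [0.742, -0.67, 0.001, -0.002]
force: [-0.6, -0.2, -0.9]
gripper_width: 0.1
t 2.75 pos [591.7  83.6 173. ] F [-0.6 -0.2 -0.9] grip 0.1 d [ -2.2   2.9 -28. ] rot [-0.08  0.23  0.42] n 1
[-0.31, 0.2, 2.8, -0.24, 0.05, -0.42]
```

```bash
python3 -m inch '[[-0.3,0.25,1.5,-0.2,0,-0.4],[0,0,1.5,0,0,0],[0,0,0.3,0,0,0],[0,0,0,0,0,0]]'; python3 -c "
from h import *
plan(589,86.2,138)"
```

```text
t: 3.25
tool_pos: [587.6, 88.6, 137.7]
ee_rot: [0.746, -0.666, -0.0, -0.0]
force: [-0.3, -0.4, -0.4]
gripper_width: 0.4
t 3.25 pos [587.6  88.6 137.7] F [-0.3 -0.4 -0.4] grip 0.4 d [ 1.4 -2.4  0.3] rot [-0.07  0.01 -0.21] n 1
[0.25, -0.11, -0.03, -0.01, 0.07, 0.21]
```

```bash
python3 -m inch '[[0.2,-0.1,0.4,0,0,0.2],[0,0,0.4,0,0,0]]';python3 -m inch '[[0,0,0.4,0,0,0],[0,0,0.3,0,0,0]]'; python3 -m inch '[[0,0,0.3,0,0,0]]'
```

```text
t: 3.5
tool_pos: [589.7, 87.5, 130.7]
ee_rot: [0.745, -0.667, 0.0, -0.002]
force: [-0.1, -0.5, 3.5]
gripper_width: 0.3
t: 3.75
tool_pos: [592.1, 87.8, 126.2]
ee_rot: [0.746, -0.666, 0.002, -0.003]
force: [-2.8, 0.1, 23.0]
gripper_width: 0.2
t: 3.88
tool_pos: [594.6, 88.2, 126.3]
ee_rot: [0.746, -0.666, 0.004, -0.006]
force: [-4.6, -1.1, 24.4]
gripper_width: 0.1
```

F stops dead at a tool height of 126 mm with 23–24 N on it, about 7 mm of travel, so F is the sticking one. Next I back off and go to N.

```bash
python3 -m inch '[[0,0,-1.5,0,0,0],[0,0,-2,0,0,0],[0,0,0,0,0,0]]'; python3 -c "
from h import *
plan(612.7,-123,165)"
```

```text
t: 4.25
tool_pos: [594.1, 88.0, 162.9]
ee_rot: [0.746, -0.666, 0.004, -0.006]
force: [0.1, 0.4, -0.3]
gripper_width: 0.5
t 4.25 pos [594.1  88.  162.9] F [ 0.1  0.4 -0.3] grip 0.5 d [  18.6 -211.     2.1] rot [-0.2  0.8 -0.2] n 4
[5.29, 0.13, -0.07, -0.2, 0.03, 0.05]
[5.29, 0.13, -0.06, -0.2, 0.03, 0.05]
[5.29, 0.13, -0.06, -0.2, 0.03, 0.05]
[5.29, 0.12, -0.06, -0.2, 0.03, 0.05]
```

```bash
python3 -m inch '[[5.3,0.1,-0.1,-0.2,0,0],[5.3,0.1,-0.1,-0.2,0,0],[5.3,0.1,-0.1,-0.2,0,0],[4.6,0.1,0,-0.2,0,0],[0,0,0,0,0,0],[0,0,0,0,0,0]]'; python3 -c "
from h import *
plan(612.7,-123,138)"
```

```text
t: 5.0
tool_pos: [611.7, -120.8, 160.4]
ee_rot: [0.746, -0.666, -0.003, 0.001]
force: [-0.2, 0.5, 0.7]
gripper_width: 0.6
t 5.0 pos [ 611.7 -120.8  160.4] F [-0.2  0.5  0.7] grip 0.6 d [  1.   -2.2 -22.4] rot [-0.19 -0.36 -0.26] n 1
[0.23, -0.08, 2.24, 0.33, 0.23, 0.26]
```

```bash
python3 -m inch '[[0.2,-0.1,1.2,0.3,0.2,0.3],[0,0,1.0,0,0,0],[0,0,0.4,0,0,0],[0,0,0.4,0,0,0]]'; python3 -m inch '[[0,0,0.4,0,0,0],[0,0,0.4,0,0,0]]';python3 -c "
from h import *
plan(612.7,-123,108)"
```

```text
t: 5.5
tool_pos: [613.0, -120.0, 128.2]
ee_rot: [0.746, -0.666, -0.0, -0.0]
force: [-1.0, -1.4, 3.9]
gripper_width: 0.3
t: 5.75
tool_pos: [613.7, -119.8, 120.6]
ee_rot: [0.746, -0.666, 0.001, -0.0]
force: [-0.9, -0.2, 3.0]
gripper_width: 0.4
t 5.75 pos [ 613.7 -119.8  120.6] F [-0.9 -0.2  3. ] grip 0.4 d [ -1.   -3.2 -12.6] rot [ 0.    0.08 -0.2 ] n 1
[0.31, 0.14, 1.26, -0.08, -0.01, 0.2]
```

```bash
python3 -m inch '[[0,0,0.4,0,0,0],[0,0,0.4,0,0,0]]'; python3 -m inch '[[0,0,0.4,0,0,0],[0,0,0.3,0,0,0]]'
```

```text
t: 6.0
tool_pos: [613.9, -119.8, 112.4]
ee_rot: [0.746, -0.666, 0.001, -0.001]
force: [-0.1, -0.2, 2.7]
gripper_width: 0.4
t: 6.25
tool_pos: [616.2, -120.5, 108.1]
ee_rot: [0.747, -0.665, 0.003, -0.002]
force: [-3.1, 0.6, 31.2]
gripper_width: 0.1
```

```bash
python3 -m inch '[[0,0,0.3,0,0,0]]'
```

```text
t: 6.38
tool_pos: [617.6, -120.9, 108.3]
ee_rot: [0.747, -0.665, 0.005, -0.002]
force: [-8.6, 2.3, 27.1]
gripper_width: 0.3
```

N ran fully home, to 108 mm with about 30 N on it. I lift clear, go back above F with the gripper open, and check both plungers in pictures.

```bash
python3 -m inch '[[0,0,-2,0,0,0],[0,0,-4,0,0,0],[0,0,-3,0,0,0]]' 1; python3 -c "
from h import *
plan(589,86.3,190)"
```

```text
t: 6.75
tool_pos: [614.4, -120.4, 196.8]
ee_rot: [0.747, -0.665, 0.002, -0.0]
force: [0.1, 0.3, -0.5]
gripper_width: 25.0
t 6.75 pos [ 614.4 -120.4  196.8] F [ 0.1  0.3 -0.5] grip 25.0 d [-25.4 206.7  -6.8] rot [ 0.13  0.21 -0.3 ] n 4
[-5.21, 0.04, 0.16, -0.05, -0.04, 0.08]
[-5.21, 0.04, 0.16, -0.05, -0.04, 0.08]
[-5.21, 0.05, 0.16, -0.05, -0.04, 0.08]
[-5.21, 0.06, 0.17, -0.05, -0.04, 0.08]
```

```bash
python3 -m inch '[[-5.2,0,0.1,0,0,0.1],[-5.2,0,0.1,0,0,0.1],[-5.2,0,0.1,0,0,0.1],[-4.8,0.1,0.1,0,0,0.1],[0,0,0,0,0,0],[0,0,0,0,0,0]]'; python3 -c "
from h import *
for n in ('scene','side','wrist'): snap(n,n+'2.png')
a=cv2.imread('pics/scene2.png')[130:290,170:370];b=cv2.imread('pics/side2.png')[150:310,220:420]
cv2.imwrite('pics/c3.png',np.vstack([cv2.resize(x,(375,300),interpolation=cv2.INTER_CUBIC) for x in (a,b)]))
plan(589,86.3,77)"
```

```text
t: 7.5
tool_pos: [590.0, 87.7, 191.2]
ee_rot: [0.743, -0.669, 0.002, -0.001]
force: [-0.6, 0.6, -0.8]
gripper_width: 84.3
t 7.65 pos [590.3  86.7 191.5] F [-1.  -0.1 -0.7] grip 87.3 d [  -1.3   -0.4 -114.5] rot [0.05 0.27 0.38] n 2
[0.01, 0.09, 5.72, -0.13, -0.04, -0.19]
[0.01, 0.08, 5.72, -0.13, -0.04, -0.19]
```

View pics/c3.png

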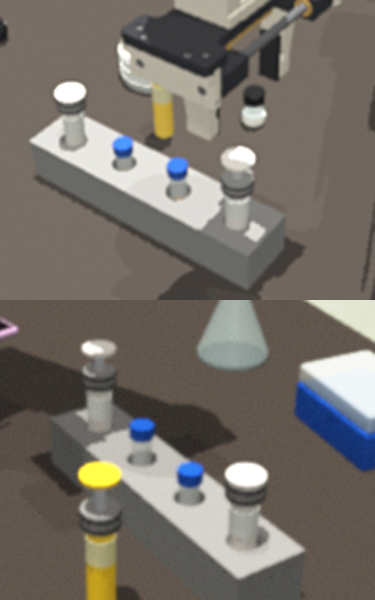

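View pics/wrist2.png

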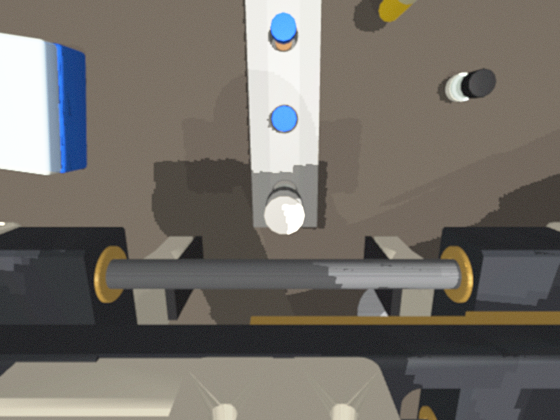

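Upper crop (scene): N's disc sits on its collar at (70,95), and F at (238,165) is only partly pressed. The wrist picture shows F's disc at (284,213), midway between the open fingers. Next I descend to the collar.

```bash
python3 -c "
from h import *
c=load('wrist2.png');print(atz(c,284,213,126),pt(c,284,213,2))"
python3 -m inch '[[0,0.05,5,-0.1,0,-0.2],[0,0.05,4,-0.1,0,-0.2],[0,0,1.8,0,0,0],[0,0,0,0,0,0]]'; python3 -c "
from h import *
plan(589,86.3,77)"
```

```text
[590.0054904   84.27010785 126.        ] [590.00598572  84.26510811 126.01743137]
t: 8.15
tool_pos: [591.4, 82.4, 81.6]
ee_rot: [0.743, -0.669, 0.002, -0.001]
force: [-0.5, 0.0, 1.1]
gripper_width: 87.7
t 8.15 pos [591.4  82.4  81.6] F [-0.5  0.   1.1] grip 87.7 d [-2.4  3.9 -4.6] rot [0.03 0.22 0.33] n 1
[-0.42, 0.2, 0.46, -0.21, -0.05, -0.33]
```

```bash
python3 -m inch '[[-0.3,0.2,0.4,-0.2,0,-0.3],[0,0,0,0,0,0],[0,0,0,0,0,0]]'; python3 -c "
from h import *
plan(589.5,85.8,77)"
```

```text
t: 8.52
tool_pos: [590.6, 84.8, 79.9]
ee_rot: [0.744, -0.668, 0.001, -0.001]
force: [1.0, 1.3, 0.9]
gripper_width: 87.5
t 8.53 pos [590.6  84.8  79.9] F [1.  1.3 0.9] grip 87.5 d [-1.1  1.  -2.9] rot [-0.02  0.2   0.07] n 1
[-0.11, 0.1, 0.29, -0.2, -0.0, -0.07]
```

```bash
python3 -m inch '[[-0.1,0.1,0.3,-0.2,0,0],[0,0,0,0,0,0],[0,0,0,0,0,0],[0,0,0,0,0,0],[0,0,0,0,0,0],[0,0,0,0,0,0],[0,0,0,0,0,0],[0,0,0,0,0,0]]' 0; python3 -c "
from h import *
plan(589.5,85.8,137)"
```

```text
t: 9.52
tool_pos: [589.9, 86.2, 77.8]
ee_rot: [0.745, -0.667, 0.0, -0.001]
force: [0.5, -0.4, 0.1]
gripper_width: 29.1
t 9.53 pos [589.9  86.2  77.8] F [ 0.5 -0.4  0.1] grip 29.1 d [-0.4 -0.4 59.2] rot [-0.04  0.08  0.04] n 1
[0.03, 0.03, -5.92, -0.09, 0.03, -0.04]
```

```bash
python3 -m inch '[[0,0,-1.5,0,0,0],[0,0,-2.5,0,0,0],[0,0,-3,0,0,0],[0,0,-2,0,0,0],[0,0,0,0,0,0]]'; python3 -c "
from h import *
for n in ('scene','side'): snap(n,n+'3.png')
a=cv2.imread('pics/scene3.png')[110:310,170:450];b=cv2.imread('pics/side3.png')[110:310,120:400]
cv2.imwrite('pics/c4.png',np.vstack([cv2.resize(x,(420,300),interpolation=cv2.INTER_CUBIC) for x in (a,b)]))
plan(438.3,230,165)"
```

```text
t: 10.15
tool_pos: [590.0, 86.1, 174.1]
ee_rot: [0.745, -0.667, 0.001, -0.001]
force: [-0.6, -0.2, -1.0]
gripper_width: 29.1
t 10.25 pos [588.9  85.7 171.9] F [ 0.9  1.2 -2. ] grip 29.2 d [-150.6  144.3   -6.9] rot [ 0.01 -0.02  0.05] n 4
[-4.0, 3.35, 0.17, 0.0, -0.0, -0.01]
[-4.0, 3.35, 0.17, 0.0, -0.0, -0.01]
[-4.0, 3.35, 0.17, 0.0, -0.0, -0.01]
[-4.0, 3.35, 0.17, 0.0, -0.0, -0.01]
```

View pics/c4.png

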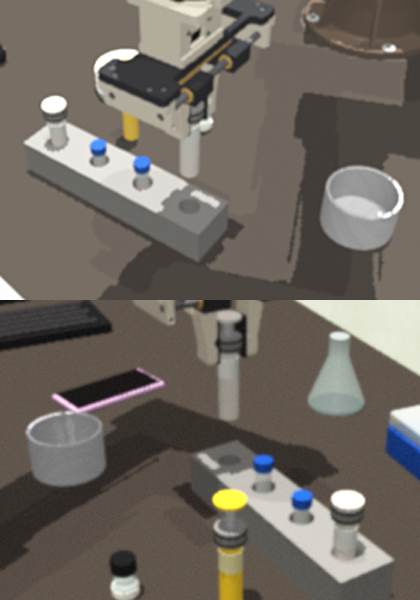

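The syringe hangs upright from the gripper, the far hole is empty, and N is still home. Next I carry it to the pot.

```bash
python3 -m inch '[[-2,1.7,0,0,0,0],[-4,3.3,0.1,0,0,0],[-4,3.3,0.1,0,0,0],[-4,3.3,0,0,0,0],[-2,1.7,0,0,0,0],[0,0,0,0,0,0],[0,0,0,0,0,0]]'; python3 -c "
from h import *
for n in ('scene','side'): snap(n,n+'4.png')
a=cv2.imread('pics/scene4.png')[110:310,200:480];b=cv2.imread('pics/side4.png')[90:290,60:340]
cv2.imwrite('pics/c5.png',np.vstack([cv2.resize(x,(420,300),interpolation=cv2.INTER_CUBIC) for x in (a,b)]))
plan(438.3,230,90,n=2)"
```

```text
t: 11.12
tool_pos: [432.1, 231.4, 162.7]
ee_rot: [0.744, -0.668, -0.001, 0.006]
force: [0.1, -0.5, -2.2]
gripper_width: 29.1
t 11.22 pos [432.4 231.1 162.8] F [ 0.5  0.3 -0.6] grip 29.0 d [  5.9  -1.1 -72.8] rot [ 0.41 -0.57  0.24] n 2
[0.06, -0.33, 3.64, 0.31, -0.17, -0.12]
[0.08, -0.31, 3.64, 0.31, -0.17, -0.12]
```

View pics/c5.png

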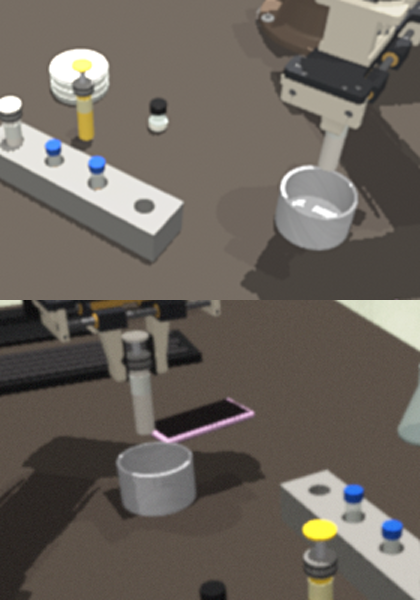

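The foot is above the pot in both views. I lower it in steps; I expect the floor at a TCP height of about 75 mm.

```bash
python3 -m inch '[[0.1,-0.6,0.5,0.6,-0.3,-0.2],[0,0,3,0,0,0],[0,0,3,0,0,0],[0,0,1,0,0,0],[0,0,0,0,0,0]]'; python3 -c "
from h import *
plan(438.3,230,76,n=1)"
```

```text
t: 11.85
tool_pos: [442.1, 228.5, 85.1]
ee_rot: [0.743, -0.669, 0.001, -0.001]
force: [0.2, -0.3, -0.3]
gripper_width: 29.0
t 11.85 pos [442.1 228.5  85.1] F [ 0.2 -0.3 -0.3] grip 29.0 d [-3.8  1.5 -9.1] rot [-0.01  0.13  0.28] n 1
[-0.19, 0.36, 0.91, -0.13, -0.01, -0.28]
```

```bash
python3 -m inch '[[-0.2,0.3,0.5,-0.1,0,-0.2],[0,0,0.2,0,0,0]]'; python3 -m inch '[[0,0,0.2,0,0,0],[0,0,0,0,0,0]]'
```

```text
t: 12.1
tool_pos: [439.8, 230.9, 79.3]
ee_rot: [0.744, -0.668, 0.0, -0.001]
force: [0.6, -0.5, -1.0]
gripper_width: 29.4
t: 12.35
tool_pos: [440.1, 231.5, 77.9]
ee_rot: [0.745, -0.667, 0.0, -0.002]
force: [0.2, -0.2, -1.4]
gripper_width: 29.1
```

```bash
python3 -m inch '[[0,0,0.2,0,0,0],[0,0,0.1,0,0,0]]'; python3 -m inch '[[0,0,0.2,0,0,0],[0,0,0,0,0,0]]'
```

```text
t: 12.6
tool_pos: [440.3, 231.7, 75.2]
ee_rot: [0.745, -0.667, 0.0, -0.003]
force: [0.8, -0.1, -0.4]
gripper_width: 29.2
t: 12.85
tool_pos: [441.3, 232.5, 75.0]
ee_rot: [0.745, -0.667, 0.001, -0.004]
force: [0.4, 0.9, -0.5]
gripper_width: 29.3
```

The foot is down at TCP 75 mm, as predicted, and its weight is off the wrist. I release it.

```bash
python3 -m inch '[[0,0,0.1,0,0,0],[0,0,0,0,0,0]]';  python3 -m inch '[[0,0,0,0,0,0],[0,0,0,0,0,0],[0,0,0,0,0,0],[0,0,0,0,0,0],[0,0,0,0,0,0],[0,0,0,0,0,0]]' 0.9; python3 -c "
from h import *
for n in ('scene','side'): snap(n,n+'5.png')
a=cv2.imread('pics/scene5.png')[110:310,200:480];b=cv2.imread('pics/side5.png')[90:290,60:340]
cv2.imwrite('pics/c6.png',np.vstack([cv2.resize(x,(420,300),interpolation=cv2.INTER_CUBIC) for x in (a,b)]))
plan(438.3,230,190)"
```

```text
t: 13.1
tool_pos: [441.7, 232.8, 74.8]
ee_rot: [0.745, -0.667, 0.001, -0.004]
force: [-1.0, -0.3, -0.4]
gripper_width: 29.3
t: 13.85
tool_pos: [441.7, 232.7, 74.1]
ee_rot: [0.745, -0.667, 0.001, -0.004]
force: [-0.4, 0.2, -0.3]
gripper_width: 77.5
t 13.95 pos [441.7 232.7  74.2] F [-0.3 -0.5 -0.2] grip 78.4 d [ -3.4  -2.7 115.8] rot [-0.27  0.4  -0.05] n 2
[0.09, 0.14, -5.79, -0.21, 0.11, 0.03]
[0.1, 0.16, -5.79, -0.21, 0.11, 0.03]
```

View pics/c6.png

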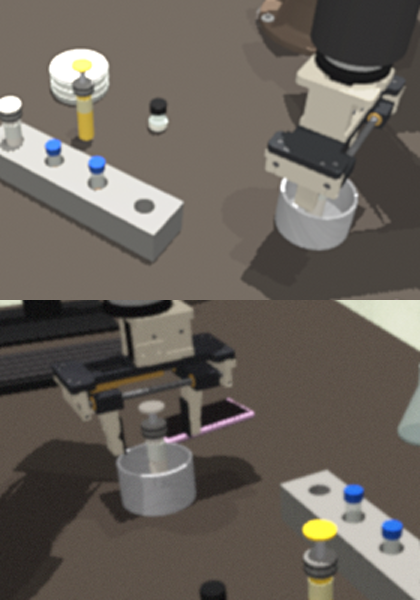

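The lower crop (side view) shows the syringe standing upright in the pot at about (152,430), with the jaws open on either side. Next I lift straight up.

```bash
python3 -m inch '[[0,0,-2,0,0,0],[0,0,-4,0,0,0],[0,0,-5,0,0,0],[0,0,-5,0,0,0],[0,0,0,0,0,0],[0,0,0,0,0,0]]' 1; python3 -c "
from h import *
for n in ('scene','side','wrist'):
    snap(n,n+'6.png')
    print(n,[(np.round(x['uv']),round(x['score'],2)) for x in r.tip_of('syringe_a_collar',n)])
a=cv2.imread('pics/scene6.png')[110:310,180:460];b=cv2.imread('pics/side6.png')[130:330,120:400]
cv2.imwrite('pics/c7.png',np.vstack([cv2.resize(x,(420,300),interpolation=cv2.INTER_CUBIC) for x in (a,b)]))
plan(438,230,200)"
```

```text
t: 14.7
tool_pos: [440.0, 231.2, 238.3]
ee_rot: [0.745, -0.667, 0.001, -0.003]
force: [-0.3, 0.6, -0.3]
gripper_width: 88.0
scene [(array([207., 184.]), 0.88), (array([258., 166.]), 0.57)]
side [(array([273., 267.]), 0.85), (array([349., 250.]), 0.82)]
wrist []
t 15.0 pos [440.1 231.2 237.8] F [-0.  -0.9 -0.1] grip 87.7 d [ -2.1  -1.2 -37.8] rot [-0.11  0.27 -0.05] n 1
[0.1, 0.24, 3.78, -0.28, 0.08, 0.05]
```

View pics/c7.png

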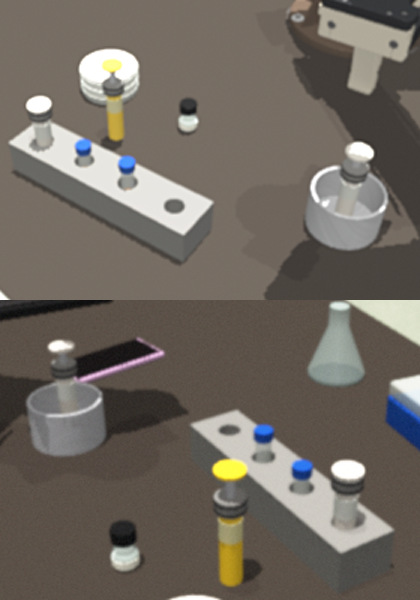

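```bash
python3 -c "
from h import *
s=load('scene6.png');d=load('side6.png')
for k,a,b in(('B collar',(416,224.7),(162.7,175.3)),('B disc',(419.3,211.3),(161.3,161.3)),('A disc',(206,179.3),(352,244))): print(k,tri(s,a,d,b).round(1),pt(s,*a,1).round(1),pt(d,*b,1).round(1))"
```

```text
B collar [443.2 234.9  92.7] [450.9 237.8  99.9] [439.5 217.6 100.9]
B disc [442.5 233.6 121.5] [442.6 234.5 123.1] [442.3 227.8 123.1]
A disc [ 612.3 -123.3  106.5] [ 611.7 -121.6  107.2] [ 611.8 -126.7  108.5]
```

```bash
python3 -c "
from h import *
print(r.close_job(), r.observe()['t'])"
```

```text
the job is handed in; nothing more can be done
the job is handed in; nothing more can be done
```

I pressed both plungers in the rack, moved the sticking syringe to the steel pot, let go, and handed the job in at about 15 s. `r.close_job()` gave no verdict.

- **Pressing:** The syringe at the pot end of the rack stopped after about 7 mm with 24 N on it, so that is the sticking one. The syringe at the other end ran fully home, about 25 mm, with a peak of 31 N. Both presses went above the 8–15 N you called ample, but stayed well under the limits.
- **Sticking syringe:** From two views its collar is at (443, 235, 93) mm, about 7 mm from the pot's axis. Its disc is almost straight above, so it stands upright. The gripper is open and well clear of it.
- **Good syringe:** Its disc top is at about 107 mm, which means fully home. Its sideways position is within about 1 mm of where it started.
- **Yellow look-alike:** I left it alone.

The two cameras put the pot's centre about 4 mm apart in y, so I used the average. At set-down the wrist force was too noisy to confirm contact clearly, so I went by height: the tool was at 75 mm, as predicted. No other check failed or disagreed.

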